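# Locate a board carrier in a test nest

## Task

Pick up the black board carrier by its knob and lay it gently on the bare bed of the test nest, short of the locators. Then slide it home by feel (the locators were set by hand) until its long edge bears on both brass dowels and its end on the brass end stop, and press it lightly against all three at once for about a second: a few newtons at each, never over 20 N. Let go with the carrier still home, then push the green start button fully down; leave everything else where it is.

Things in the scene. Friction and masses are not known exactly. Their poses are not given: they have to be found in the camera images.
- carrier_knob (a point): On the axis of the upright round steel knob (20 mm in diameter, 40 mm tall) at the middle of the loose black board carrier, 30 mm above the carrier's underside; the knob's top is 48 mm above the underside. z is up. The carrier lies at one of two places on the right of the table; at the other lies an empty black tray without a knob.
- carrier_plate (a point): Centre of the carrier's black plate, 110 mm (its own x) by 150 mm (its own y) by 8 mm thick, half-way up (4 mm above the underside); the knob stands straight above. Six green boards are stuck on it, at most 6 mm high. Its two ends are alike. About 0.25 to 0.5 kg; it stays by friction alone where it is let go.
- nest: Fixed test nest: aluminium base 200 mm (its own x) by 310 mm (its y), 20 mm thick; origin at the centre of its underside, z up; its upper face is the smooth, slippery bed. The locators stand on it: dowels on its +x side (away from the robot), end stop at its +y end. The button is at its -y end. The carrier's y lies along the nest's y, either way round.
- locators (a point): Point on the bed (x = 65, y = 35 mm in the nest's frame, same axes) half-way between the two dowels (dowel_left towards +y, dowel_right) at their middle setting: brass pins, 12 mm diameter, 18 mm tall, 100 mm apart along y, in a blue bar (side_bar) 14 mm tall behind them (+x). The bar is square to the nest but set up to 12 mm either way in x: not measured. The carrier bears on the pins' -x sides.
- stop_mid (a point): Point on the bed (x = 0, y = 120 mm in the nest's frame, same axes): centre of the end stop's brass pin at its middle setting, 12 mm in diameter, 18 mm tall, in a blue block behind it (+y); set up to 12 mm either way in y: not measured. The middle of the carrier's end bears on its -y side. When home, the plate's centre is 61 mm (x) from the dowels' line, 81 mm (y) from this pin's centre.
- start_top (a point): Centre of the top face of the round green start button, 32 mm in diameter, its top 38 mm above the nest's underside, in a black housing 48 mm in diameter and 12 mm tall on the bed, at x = -40, y = -115 mm in the nest's frame; pressed straight down.
- start (a joint): Travel of the start button (m): 0 out, 0.006 fully down; a spring takes 5 N at full travel and brings it back.
- empty_tray: Empty black tray with six pockets, 120 x 160 x 14 mm, a bystander; origin at the centre of its underside.
- blow_gun: Orange blow gun with a steel nozzle, about 230 mm long, lying on the table, a bystander; origin at the middle of its body.
- driver: Screwdriver, 170 mm long, a bystander; origin under its middle.
- spares: Blue open box 110 x 90 x 45 mm, a bystander; origin at the centre of its underside.
- loose_board: Single green circuit board 30 x 40 x 4 mm lying on the table, a bystander; origin at the centre of its underside.
- solvent: White bottle, 50 mm in diameter, 120 mm tall, a bystander; origin at the centre of its underside.
- tape: Yellow roll, 60 mm in diameter, 20 mm tall, a bystander; origin at the centre of its underside.
Not all that is in view belongs to the job. There is more than one size of the part that bears carrier_knob; the job needs the smaller.

How it is judged:
By the outcome, as a careful person would: the job done as asked, in the order asked, and still so for the second after the job is handed in, with the robot touching nothing.
It also fails if it takes over 72 s, if anything falls off the work surface, if the arm or the gripper's body presses on something with over 40 N, if the wrist force passes 120 N, or if a joint passes its speed limit or range.

## Robot

A 6-joint arm with a two-finger parallel gripper is mounted at the origin on the work surface. World frame = base frame: x ahead of the robot, y to its left, z up, the work surface at z = 0. Lengths are in m, angles in rad, forces in N, time in s.
With the tool pointing down it reaches from about 0.275 to 0.875 m from the base axis. Payload 12.5 kg.
Tool frame: the origin (TCP) lies midway between the tips of the shut fingers; the grasp point (between the pads) lies 19 mm behind it (env.hold_point_z is the distance from the TCP to the grasp point, in m); z points along the fingers, y is the line along which they close (so a half turn about z gives the same grasp; the last joint's range is limited). The gripper opens to 85 mm and grips with 20 to 120 N. Pads are 22 mm wide; open, the fingers measure 114 mm over their backs; the gripper's body (76 mm by 85 mm) begins 54 mm behind the grasp point. The pads swing forward as they close: fully open they stand 13 mm farther back than shut.
Start: joints at [-1.429, 0.351, 1.652, -0, 1.139, -0.085], TCP at [0.124, -0.536, 0.231] pointing down, gripper open.
Joint ranges: [-2.75, 2.75], [-0.79, 2.1], [0.01, 2.65], [-1.57, 4.71], [0.07, 3.14], [-2.87, 2.87]. Speed limits (rad/s): [2.22, 2.22, 2.79, 3.14, 3.14, 3.14].

## Interface

Orientations are given as a unit quaternion [x, y, z, w].
In Python, from cell import env gives the robot as it stands.
- The arm moves only by the shell command python3 -m pendant 'ROWS' [FORCE]. ROWS is JSON, one flat list of numbers, 5 for each row, row after row: the shift along the tool's x, y, z in mm, then the turn about the tool's z in degrees, then the closure, from 0 (fully open) to 1 (shut). In form: [x, y, z, yaw, jaw, x, y, z, yaw, jaw, ...]. A call has 1 to 10 rows; each row shifts and turns the commanded pose from where the row before left it, along the tool's axes as they then stand; what a row does not reach is not made up. A row lasts 1/8 s, in which the tool goes at most 62.5 mm and 10.7 degrees, less where a joint would pass 70% of its speed; a pose out of reach is approached as far as the arm can. A call is refused whole if a number of a shift passes 62.5 or a number of a turn 10.7, either way. A call with a gripper value outside its range is refused whole. The fingers move at their own pace and stop on an object; FORCE is the grip in N (left out, the last holds). Time passes only in rows, so rows that do not move let the fingers close. It gives the time, the measured TCP pose, the force, the opening and the grip force at its end, in the units of the state.
- env.read_state(): the state, without advancing time (a new reading comes with each control period).
- env.snapshot(name): name is "scene" or "top" or "wrist"; returns a dict with "image" (420x560x3 uint8, red, green, blue), "fx", "fy", "cx", "cy" (pixels), "pose" (4x4, takes a point from camera to world coordinates). Camera axes: x right, y down, z forward; pixel columns grow to the right and rows downward; lengths in m; the calibration is good to about 2 mm. A picture is of the moment at which its call begins. There is no depth.
- env.finish_job(): hands the job in; it is judged then, once.
The state is a dict: "time_s": time; "joint_positions": joint angles; "qd": joint speeds; "joint_torque": joint torques, N m; "tool_pos": TCP position; "orientation": TCP orientation; "ft_force": force on the tool from outside, world axes, zero at the start; "moment": the same for the moment, N m; "opening": opening from 0.0 (shut) to 1.0 (fully open); "grip_force": force on a finger pad.
Only numpy, scipy, OpenCV 4.12 (cv2) and the standard library are available. Lean on these libraries where they do the work, as an engineer would, in place of code of your own. Each camera call takes 0.05 s, during which the arm holds its last target. There are 200 camera calls.

## Working session

There is one attempt and no reset: what is moved stays moved. The work goes in short steps, Python scripts to look and compute and a shell command to move; the robot and the scene stay as the last step left them, time stands still between calls to the robot, and variables do not carry over. Pictures are saved under pics/ and viewed, at most 11 in all, crops included, and the job is handed in when it is done.

```bash
mkdir -p pics && cat > h.py <<'E'
import numpy as np, cv2
from cell import env
def snap(n,f):
    s=env.snapshot(n); cv2.imwrite('pics/'+f,s['image'][:,:,::-1]); np.savez('pics/'+f+'.npz',**{k:s[k] for k in s}); return s
def ray(f,u,v,z):
    s=np.load('pics/'+f+'.npz'); P=s['pose']; d=P[:3,:3]@np.array([(u-s['cx'])/s['fx'],(v-s['cy'])/s['fy'],1]); o=P[:3,3]
    return o+d*(z-o[2])/d[2]
def proj(f,p):
    s=np.load('pics/'+f+'.npz'); P=s['pose']; c=P[:3,:3].T@(np.array(p)-P[:3,3]); return np.array([s['fx']*c[0]/c[2]+s['cx'],s['fy']*c[1]/c[2]+s['cy']])
E
python3 - <<'E'
from h import *
s=snap('top','top1.png');print(s['fx'],s['pose'])
s=snap('scene','scene1.png');print(s['fx'],s['pose'])
print(env.read_state())
E
```

```text
437.68103320917237 [[ 0.02261345 -0.98856582  0.14908474  0.33744717]
 [-0.99969081 -0.02081709  0.01359894  0.02057182]
 [-0.01033994 -0.14934616 -0.98873091  1.09191698]
 [ 0.          0.          0.          1.        ]]
508.492087636713 [[-0.25837511  0.52832463 -0.808774    1.50219338]
 [ 0.96604168  0.13922157 -0.21767136  0.29206677]
 [-0.00240235 -0.83755026 -0.54635501  0.7661016 ]
 [ 0.          0.          0.          1.        ]]
{'time_s': 0.1, 'joint_positions': array([-1.42856859e+00,  3.51171059e-01,  1.65233790e+00, -2.86507590e-05,
        1.13911115e+00, -8.46198039e-02]), 'qd': array([ 4.43956834e-04,  9.05565091e-05, -5.80852456e-04,  6.14219988e-04,
       -1.17840013e-03,  7.55674951e-05]), 'joint_torque': array([ 5.02756702e-04, -5.06831717e+01, -2.91878843e+01, -6.12039162e-05,
        2.69625241e-03, -4.44907599e-06]), 'tool_pos': array([ 0.12366503, -0.53561857,  0.23082688]), 'orientation': array([ 9.93573607e-01,  1.13186673e-01, -2.77981043e-05, -5.13141202e-04]), 'ft_force': array([-0.74323945, -0.30573191,  0.35943359]), 'moment': array([-0.00523256,  0.02800041, -0.02466197]), 'grip_force': 0.0, 'opening': 1.0015627328684766}
```

View pics/top1.png

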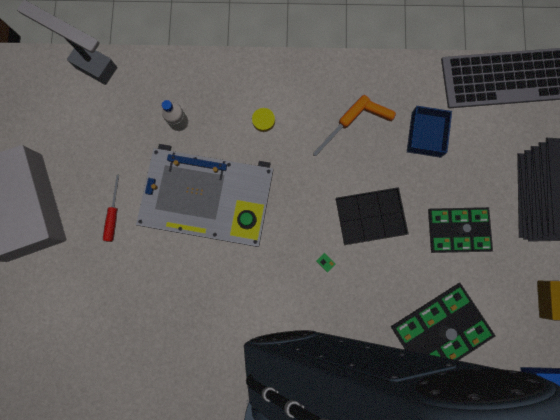

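View pics/scene1.png

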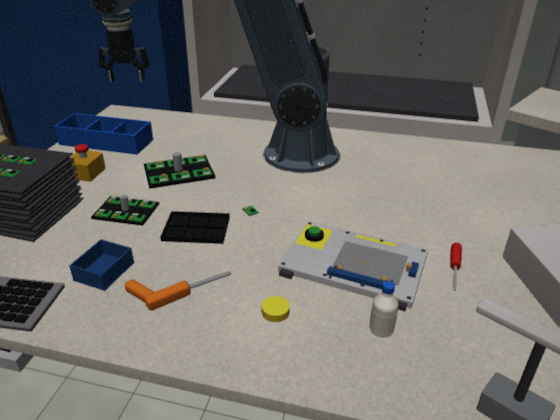

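The top view shows the small carrier at about (461,230) with its knob at (467,228), a larger decoy carrier at (445,328), the tray at (372,216), the nest around (205,195) and the button at (247,219). The scene view agrees. Next, enlarged crops for accuracy.

```bash
python3 - <<'E'
from h import *
i=cv2.imread('pics/top1.png')
a=cv2.resize(i[140:255,130:280],None,fx=5,fy=5,interpolation=cv2.INTER_CUBIC)
b=cv2.resize(i[200:260,420:500],None,fx=5,fy=5,interpolation=cv2.INTER_CUBIC)
cv2.imwrite('pics/ca.png',a)
hsv=cv2.cvtColor(i,cv2.COLOR_BGR2HSV)
m=(hsv[...,2]<75).astype(np.uint8); g=cv2.inRange(hsv,(45,60,40),(85,255,255))
sub=np.zeros_like(m); sub[200:260,422:498]=((m>0)|(g>0))[200:260,422:498]
n,l,st,c=cv2.connectedComponentsWithStats(sub); k=1+np.argmax(st[1:,4])
cn=max(cv2.findContours((l==k).astype(np.uint8),0,2)[0],key=len)
r=cv2.minAreaRect(cn);bx=cv2.boxPoints(r);print(r)
W=np.array([ray('top1.png',*p,.008) for p in bx]);print(W.round(4),W.mean(0))
print(np.linalg.norm(np.diff(W,axis=0),axis=1))
print('knob',ray('top1.png',467,228,.048))
E
```

```text
((459.9556884765625, 229.5940704345703), (44.52284622192383, 63.35496139526367), 88.66777801513672)
[[ 0.5169 -0.3174  0.008 ]
 [ 0.5239 -0.4751  0.008 ]
 [ 0.413  -0.4725  0.008 ]
 [ 0.406  -0.3172  0.008 ]] [ 0.46495005 -0.39554721  0.008     ]
[0.15782926 0.11099224 0.15545044]
knob [ 0.46403007 -0.39711464  0.048     ]
```

View pics/ca.png

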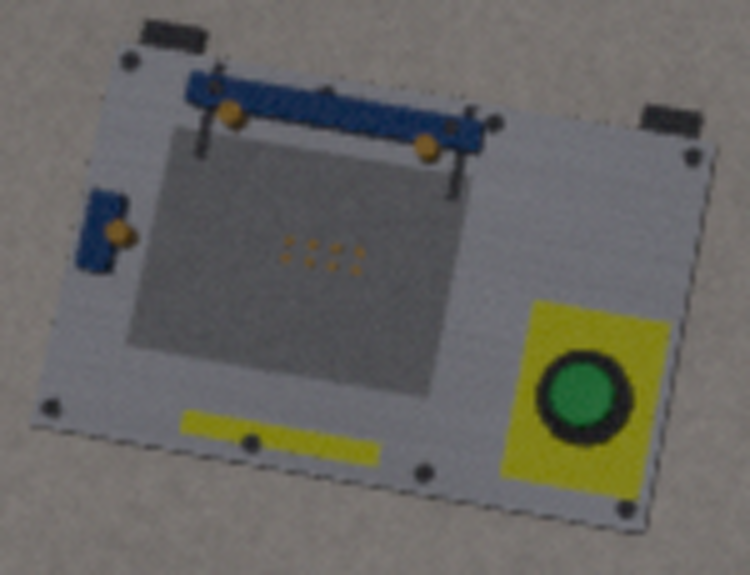

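The crop shows the nest corners at (120,48), (718,148), (648,532), (33,428), the dowels at (232,113) and (428,147), the stop pin at (120,232) and the button at (582,393).

```bash
python3 - <<'E'
from h import *
f=lambda u,v,z: ray('top1.png',130+u/5-.4,140+v/5-.4,z)
C=np.array([f(120,48,.02),f(718,148,.02),f(648,532,.02),f(33,428,.02),f(582,393,.038)])[:,:2]
N=np.array([[.1,.155],[.1,-.155],[-.1,-.155],[-.1,.155],[-.04,-.115]])
a=N-N.mean(0);b=C-C.mean(0)
th=np.arctan2((a[:,0]*b[:,1]-a[:,1]*b[:,0]).sum(),(a*b).sum())
R=np.array([[np.cos(th),-np.sin(th)],[np.sin(th),np.cos(th)]]);t=C.mean(0)-R@N.mean(0)
print('th',np.degrees(th),'t',t,'res',(C-(N@R.T+t)).round(4).tolist())
inv=lambda p:(p[:2]-t)@R
for n,p in dict(dl=(232,113),dr=(428,147),st=(120,232)).items(): print(n,inv(f(*p,.038)))
print('button',C[4])
s=env.read_state();from scipy.spatial.transform import Rotation as Ro
print(Ro.from_quat(s['orientation']).as_matrix().round(3))
# carrier angle
print(inv(np.array([0.464,-.396])))
E
```

```text
th -8.456442680278421 t [0.53221172 0.23892323] res [[-0.002, -0.0013], [-0.0025, 0.0002], [0.0017, -0.0002], [0.0008, -0.0007], [0.002, 0.002]]
dl [0.07047152 0.08456779]
dr [ 0.06972848 -0.01497337]
st [0.0021405 0.1266861]
button [0.47775568 0.13306228]
[[ 0.974  0.225 -0.   ]
 [ 0.225 -0.974  0.001]
 [ 0.    -0.001 -1.   ]]
[ 0.0259001  -0.63805135]
```

```bash
python3 -m pendant '[45,-7.4,0,0,0,45,-7.4,0,0,0,45,-7.4,0,0,0,45,-7.4,0,0,0,45,-7.4,0,0,0,45,-7.4,0,0,0,45,-7.4,0,0,0,47,-7,0,0,0,0,0,10,6,0,0,0,10,6,0]' 40 && python3 - <<'E'
from h import *
snap('wrist','w1.png');s=env.read_state();print(s['tool_pos'],s['orientation'],s['ft_force'])
print(env.snapshot('wrist')['pose'].round(3))
E
```

```text
time_s: 1.35
tool_pos: [0.4636, -0.3966, 0.2105]
orientation: [1.0, 0.008, -0.0, -0.0]
ft_force: [0.4, 0.2, -0.4]
opening: 0.998
grip_force: 0.0
[ 0.46294679 -0.39639922  0.2091334 ] [ 9.99987244e-01  4.85586256e-03 -9.80626531e-04 -9.84999220e-04] [-0.16363687  1.00194857 -1.25195155]
[[ 0.011 -0.962 -0.274  0.533]
 [-1.    -0.011 -0.001 -0.394]
 [-0.002  0.274 -0.962  0.351]
 [ 0.     0.     0.     1.   ]]
```

View pics/w1.png

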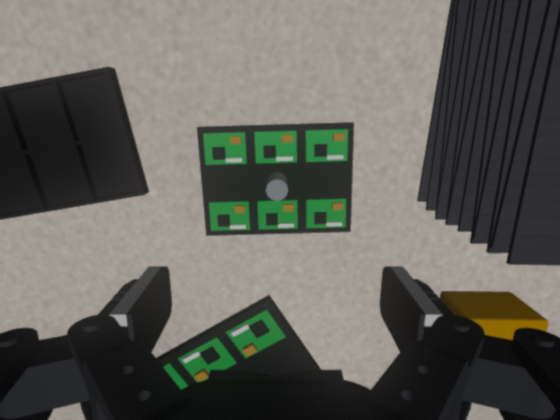

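The wrist view shows the knob top at (277,189) and the plate corners at (199,128), (353,123), (351,232), (207,235).

```bash
python3 - <<'E'
from h import *
k=ray('w1.png',277,189,.048);W=np.array([ray('w1.png',*p,.008) for p in [(199,128),(353,123),(351,232),(207,235)]])
print(k,W.mean(0));d=W-np.roll(W,-1,0);print(np.linalg.norm(d,axis=1),np.degrees(np.arctan2(d[:,1],d[:,0])))
s=env.read_state();p=s['tool_pos'];from scipy.spatial.transform import Rotation as Ro
R=Ro.from_quat(s['orientation']).as_matrix();print(1000*R.T@(np.array([k[0],k[1],.018])-p),np.degrees(np.arctan2(R[1,0],R[0,0])),R.round(3))
E
```

```text
[ 0.46740813 -0.39648357  0.048     ] [ 0.46599544 -0.39711326  0.008     ]
[0.1464678  0.10946464 0.14901284 0.10806685] [  92.7459241     3.28854659  -87.79365907 -178.05032076]
[  4.90934781   0.29333682 191.86348439] 0.9387156325921402 [[ 1.     0.016 -0.002]
 [ 0.016 -1.     0.002]
 [-0.002 -0.002 -1.   ]]
```

```bash
python3 -m pendant '[2.5,0.2,25,-1.5,0,2,0,35,0,0,0,0,35,0,0,0,0,35,0,0,0,0,25,0,0,0,0,15,0,0,0,0,0,0,0]' 40 && python3 - <<'E'
from h import *
snap('wrist','w2.png');s=env.read_state();print(s['tool_pos'],s['orientation'],s['ft_force'])
E
```

```text
time_s: 2.33
tool_pos: [0.4675, -0.3971, 0.0409]
orientation: [1.0, 0.022, -0.0, -0.0]
ft_force: [-1.1, -0.6, 0.1]
opening: 1.002
grip_force: 0.0
[ 0.46786529 -0.39752758  0.04176718] [9.99755216e-01 2.21243058e-02 1.12210117e-04 1.05845580e-04] [ 0.27139217 -0.18071948  0.21113631]
```

View pics/w2.png

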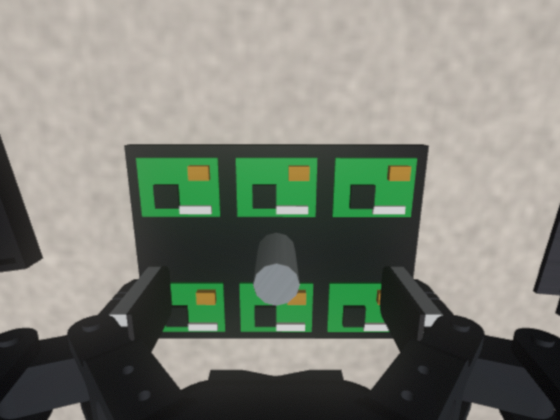

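The plate edges are square in view, and the knob, with its top at (277,285), is centred between the pads. I'll go down and grip.

```bash
python3 -m pendant '[0,0,12,0,0,0,0,11,0,0,0,0,0,0,1,0,0,0,0,1,0,0,0,0,1,0,0,0,0,1,0,0,0,0,1,0,0,0,0,1]' 40; python3 -m pendant '[0,0,0,0,1,0,0,0,0,1,0,0,-10,0,1,0,0,-20,0,1,0,0,-20,0,1,0,0,0,0,1]'
```

```text
time_s: 3.38
tool_pos: [0.4679, -0.3975, 0.0187]
orientation: [1.0, 0.022, 0.0, 0.0]
ft_force: [-1.0, 0.5, 6.3]
opening: 0.22
grip_force: 39.1
time_s: 4.12
tool_pos: [0.4686, -0.3981, 0.0707]
orientation: [1.0, 0.022, 0.001, 0.001]
ft_force: [-0.1, 0.2, -1.7]
opening: 0.224
grip_force: 39.2
```

```bash
python3 -m pendant '[0,0,-25,0,1,0,0,-25,0,1,2,-15,-25,0,1,4,-30,-15,0,1,6,-45,0,0,1,6.5,-48,0,0,1,6.5,-48,0,0,1,6.5,-48,0,0,1,6.5,-48,0,0,1,6.5,-48,0,0,1]' && python3 -m pendant '[6.5,-48,0,0,1,6.5,-48,0,0,1,6.5,-48,0,0,1,6.5,-48,0,0,1,6.5,-48,0,0,1,6.5,-46,0,0,1,5,-32,0,0,1,3,-16,0,0,1,2,0,0,0,1,0,0,0,0,1]' && python3 -m pendant '[0,0,0,3,1,0,0,0,4,1,0,0,0,4,1,0,0,0,0,1,0,0,0,0,1]' && python3 - <<'E'
from h import *
snap('wrist','w3.png');snap('top','top2.png')
F=[]
for i in range(5):
  env.snapshot('wrist');s=env.read_state();F.append(s['ft_force'])
print(np.mean(F,0),s['tool_pos'],s['orientation'])
E
```

```text
time_s: 5.38
tool_pos: [0.4976, -0.0641, 0.1581]
orientation: [1.0, 0.022, -0.0, -0.0]
ft_force: [0.8, -0.9, -3.3]
opening: 0.216
grip_force: 39.5
time_s: 6.62
tool_pos: [0.5323, 0.269, 0.1581]
orientation: [1.0, 0.021, -0.0, 0.0]
ft_force: [-0.8, 0.0, -2.4]
opening: 0.213
grip_force: 39.4
time_s: 7.25
tool_pos: [0.5323, 0.2695, 0.1584]
orientation: [0.997, -0.074, -0.0, 0.0]
ft_force: [-0.7, 0.2, -3.1]
opening: 0.221
grip_force: 39.5
[ 0.04657657 -0.15794456 -2.68650469] [0.53220424 0.2701582  0.15828076] [ 9.97256838e-01 -7.40189036e-02 -6.86582015e-06  6.45002141e-06]
```

View pics/w3.png

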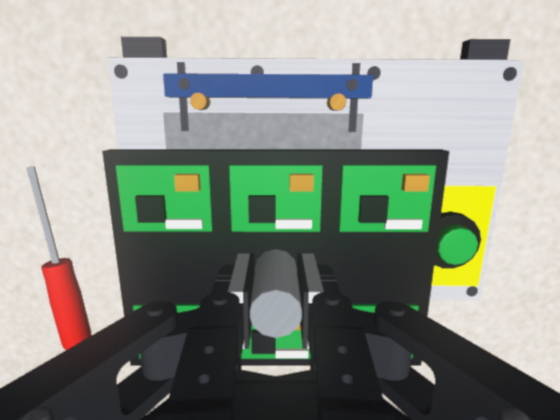

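The carrier is held level over the nest. The dowel tops are at (199,101) and (338,102), the nest's back edge runs (110,57)–(520,62), and the plate's far edge runs (105,151)–(447,151).

```bash
python3 - <<'E'
from h import *
f=lambda u,v,z: ray('w3.png',u,v,z)[:2]
dl,dr=f(199,101,.038),f(338,102,.038);a,b=f(110,57,.02),f(520,62,.02);p,q=f(105,151,.1476),f(447,151,.1476);bt=f(458,240,.038)
ang=lambda a,b:np.degrees(np.arctan2(-(a-b)[0],(a-b)[1]))
print(dl,dr,np.linalg.norm(dl-dr),ang(dl,dr),a,b,np.linalg.norm(a-b),ang(a,b),p,q,np.linalg.norm(p-q),ang(p,q),'bt',bt)
th=np.radians(-8.46);R=np.array([[np.cos(th),-np.sin(th)],[np.sin(th),np.cos(th)]])
e=lambda w:R.T@(w-np.array([.5322,.2389]))
for w in(dl,dr,a,b,(p+q)/2,bt,np.array([.5322,.2702])):print(e(w))
E
```

```text
[0.6163431  0.31368078] [0.60125318 0.21600629] 0.0988332585680247 -8.782304035747906 [0.65722418 0.37574655] [0.60975221 0.07715323] 0.3023434389359956 -9.033585081340533 [0.59599772 0.33579641] [0.57456561 0.19050325] 0.14686537286396686 -8.391156784784839 bt [0.48327405 0.13222694]
[0.07222586 0.08634612]
[ 0.0716699  -0.01248557]
[0.10353105 0.15375092]
[ 0.10050436 -0.14857737]
[0.04893646 0.03179528]
[-0.03269995 -0.11271026]
[-0.00460482  0.03095942]
```

```bash
python3 -m pendant '[0,0,15,0.3,1,0,0,30,0,1,0,0,30,0,1,0,0,20,0,1,0,0,10,0,1,0,0,5,0,1,0,0,3,0,1,0,0,0,0,1]' && python3 -m pendant '[0,0,1.5,0,1,0,0,1.5,0,1,0,0,1,0,1,0,0,1,0,1,0,0,0,0,1]'
```

```text
time_s: 8.6
tool_pos: [0.5324, 0.2703, 0.0457]
orientation: [0.997, -0.077, 0.0, -0.0]
ft_force: [0.9, -0.7, -3.1]
opening: 0.217
grip_force: 39.5
time_s: 9.22
tool_pos: [0.5322, 0.2702, 0.0402]
orientation: [0.997, -0.077, -0.0, 0.0]
ft_force: [-0.1, -0.4, -2.8]
opening: 0.222
grip_force: 39.5
```

```bash
python3 -m pendant '[0,0,0.5,0,1,0,0,0.5,0,1,0,0,0,0,1]';  python3 -m pendant '[0,0,0.5,0,1,0,0,0,0,1]'; python3 -m pendant '[0,0,0.5,0,1,0,0,0,0,1]'
```

```text
time_s: 9.6
tool_pos: [0.5322, 0.2701, 0.0393]
orientation: [0.997, -0.077, -0.0, 0.0]
ft_force: [0.5, -0.1, -3.1]
opening: 0.22
grip_force: 39.5
time_s: 9.85
tool_pos: [0.5322, 0.2702, 0.0388]
orientation: [0.997, -0.077, 0.0, -0.0]
ft_force: [-0.8, -0.0, -2.0]
opening: 0.22
grip_force: 39.6
time_s: 10.1
tool_pos: [0.5323, 0.2702, 0.0387]
orientation: [0.997, -0.077, 0.0, -0.0]
ft_force: [-3.5, -1.0, 4.9]
opening: 0.222
grip_force: 40.2
```

```bash
python3 -m pendant '[0,0,-0.3,0,1,0,0,0,0,1]' 25; python3 -m pendant '[2,0,0,0,1,3,0,0,0,1,3,0,0,0,1,2,0,0,0,1,0,0,0,0,1]' 25
```

```text
time_s: 10.35
tool_pos: [0.5323, 0.2702, 0.0387]
orientation: [0.997, -0.077, 0.0, -0.0]
ft_force: [-2.2, -0.7, 2.9]
opening: 0.219
grip_force: 39.9
time_s: 10.98
tool_pos: [0.5426, 0.2686, 0.0387]
orientation: [0.997, -0.077, 0.0, -0.0]
ft_force: [-1.1, 0.1, 3.6]
opening: 0.223
grip_force: 40.2
```

```bash
python3 -m pendant '[1,0,0,0,1,1,0,0,0,1,0,0,0,0,1]'; for i in 1 ; do python3 -m pendant '[0.5,0,0,0,1,0.5,0,0,0,1,0,0,0,0,1]'; done;  python3 -m pendant '[0.4,0,0,0,1,0,0,0,0,1]'
```

```text
time_s: 11.35
tool_pos: [0.5442, 0.2684, 0.0387]
orientation: [0.997, -0.077, 0.0, -0.0]
ft_force: [-2.6, 0.8, 5.9]
opening: 0.22
grip_force: 40.3
time_s: 11.72
tool_pos: [0.5451, 0.2683, 0.0387]
orientation: [0.997, -0.077, -0.0, -0.0]
ft_force: [-2.7, -0.5, 4.9]
opening: 0.221
grip_force: 40.3
time_s: 11.98
tool_pos: [0.5454, 0.2682, 0.0387]
orientation: [0.997, -0.077, -0.0, -0.0]
ft_force: [-2.2, 0.1, 6.5]
opening: 0.22
grip_force: 40.3
```

```bash
python3 -m pendant '[0.4,0,-0.2,0,1,0.4,0,0,0,1,0,0,0,0,1]';   python3 -m pendant '[0.4,0,0,0,1,0,0,0,0,1]';  python3 -m pendant '[0.4,0,0,0,1,0,0,0,0,1]'
```

```text
time_s: 12.35
tool_pos: [0.5463, 0.268, 0.0387]
orientation: [0.997, -0.077, 0.0, 0.0]
ft_force: [-1.9, 1.4, 3.5]
opening: 0.221
grip_force: 40.1
time_s: 12.6
tool_pos: [0.5467, 0.2679, 0.0387]
orientation: [0.997, -0.077, 0.0, -0.0]
ft_force: [-1.7, 0.4, 2.9]
opening: 0.217
grip_force: 40.0
time_s: 12.85
tool_pos: [0.5471, 0.2678, 0.0388]
orientation: [0.997, -0.077, 0.0, 0.0]
ft_force: [-0.8, 0.6, 2.6]
opening: 0.22
grip_force: 40.0
```

```bash
for i in 1; do python3 -m pendant '[0.4,0,0,0,1,0,0,0,0,1]';  python3 -m pendant '[0.4,0,0,0,1,0,0,0,0,1]';   python3 -m pendant '[0.3,0,0,0,1,0,0,0,0,1]'; done | grep -E "pos|ft"
```

```text
tool_pos: [0.5475, 0.2678, 0.0387]
ft_force: [-0.8, 0.5, 0.9]
tool_pos: [0.5479, 0.2677, 0.0388]
ft_force: [-2.0, 0.5, 0.9]
tool_pos: [0.5481, 0.2677, 0.0387]
ft_force: [-0.4, 0.3, 0.1]
```

```bash
{ python3 -m pendant '[0.4,0,0,0,1,0,0,0,0,1]';  python3 -m pendant '[0.4,0,0,0,1,0,0,0,0,1]'; } | grep -E "pos|ft|ori"
```

```text
tool_pos: [0.5486, 0.2676, 0.0387]
orientation: [0.997, -0.077, 0.0, 0.0]
ft_force: [-1.0, 0.0, 0.1]
tool_pos: [0.549, 0.2675, 0.0387]
orientation: [0.997, -0.077, 0.0, 0.0]
ft_force: [0.1, -0.3, -0.0]
```

```bash
{ python3 -m pendant '[0.4,0,0,0,1,0,0,0,0,1]';  python3 -m pendant '[0.4,0,0,0,1,0,0,0,0,1]'; } | grep -E "pos|ft|ori"
```

```text
tool_pos: [0.5493, 0.2675, 0.0388]
orientation: [0.997, -0.077, 0.0, 0.0]
ft_force: [-0.4, -1.0, 0.2]
tool_pos: [0.5494, 0.2675, 0.0387]
orientation: [0.997, -0.077, -0.0, 0.0]
ft_force: [-3.9, -0.1, 1.8]
```

```bash
{ python3 -m pendant '[0.3,0,0,0,1,0,0,0,0,1]'; python3 -m pendant '[0.3,0,0,0,1,0,0,0,0,1]'; python3 - <<'E'
from h import *
M=[]
for i in range(4): env.snapshot('wrist'); s=env.read_state(); M.append(np.r_[s['ft_force'],s['moment']])
print(np.mean(M,0).round(3))
E
python3 -m pendant '[-0.8,0,0,0,1,0,-2,0,0,1,0,-3,0,0,1,0,-3,0,0,1,0,-2,0,0,1,0,0,0,0,1]'; } | grep -E "pos|ft|ori|\["
```

```text
tool_pos: [0.5495, 0.2674, 0.0387]
orientation: [0.997, -0.077, -0.001, 0.0]
ft_force: [-5.9, -0.8, 2.0]
tool_pos: [0.5495, 0.2674, 0.0387]
orientation: [0.997, -0.077, -0.001, 0.0]
ft_force: [-7.3, 0.3, 3.5]
[-6.867e+00  1.205e+00  3.117e+00  2.040e-01  1.035e+00  2.000e-03]
tool_pos: [0.5511, 0.2778, 0.0388]
orientation: [0.997, -0.077, 0.0, -0.0]
ft_force: [-3.6, 1.3, -0.3]
```

```bash
{ python3 -m pendant '[-0.2,-1,0,0,1,0,-1,0,0,1,0,0,0,0,1]'; python3 -m pendant '[0,-0.5,0,0,1,0,-0.5,0,0,1,0,0,0,0,1]'; python3 -m pendant '[0,-0.5,0,0,1,0,0,0,0,1]'; } | grep -E "pos|ft"
```

```text
tool_pos: [0.5513, 0.2795, 0.0388]
ft_force: [-1.3, -0.9, -1.2]
tool_pos: [0.5514, 0.2804, 0.0388]
ft_force: [0.5, -0.6, -3.2]
tool_pos: [0.5515, 0.2809, 0.0388]
ft_force: [-0.9, 0.2, -1.5]
```

```bash
{ python3 -m pendant '[0,-0.4,0,0,1,0,0,0,0,1]'; python3 -m pendant '[0,-0.4,0,0,1,0,0,0,0,1]'; python3 -m pendant '[0,-0.4,0,0,1,0,0,0,0,1]'; } | grep -E "pos|ft"
```

```text
tool_pos: [0.5515, 0.2813, 0.0388]
ft_force: [-0.4, -0.1, -2.7]
tool_pos: [0.5516, 0.2817, 0.0388]
ft_force: [0.3, 0.5, -2.8]
tool_pos: [0.5516, 0.2821, 0.0388]
ft_force: [0.4, 0.4, -3.0]
```

```bash
{ python3 -m pendant '[0,-0.4,0.2,0,1,0,0,0,0,1]'; python3 -m pendant '[0,-0.4,0,0,1,0,0,0,0,1]'; python3 -m pendant '[0,-0.4,0,0,1,0,0,0,0,1]'; } | grep -E "pos|ft"
```

```text
tool_pos: [0.5517, 0.2825, 0.0387]
ft_force: [0.1, -1.1, -0.1]
tool_pos: [0.5518, 0.2828, 0.0387]
ft_force: [-1.7, -1.6, -0.0]
tool_pos: [0.5518, 0.2832, 0.0387]
ft_force: [-1.3, -2.1, 2.8]
```

```bash
{ python3 -m pendant '[0,-0.4,0,0,1,0,0,0,0,1]'; python3 -m pendant '[0,-0.4,0,0,1,0,0,0,0,1]'; python3 -m pendant '[0,-0.4,0,0,1,0,0,0,0,1]'; } | grep -E "pos|ft"
```

```text
tool_pos: [0.5518, 0.2833, 0.0387]
ft_force: [-1.7, -5.0, 3.7]
tool_pos: [0.5518, 0.2834, 0.0387]
ft_force: [-1.6, -6.4, 5.1]
tool_pos: [0.5519, 0.2834, 0.0387]
ft_force: [-1.6, -8.1, 5.5]
```

```bash
{ python3 -m pendant '[0.4,0,-0.2,0,1,0.3,0,0,0,1,0,0,0,0,1]'; python3 -m pendant '[0.3,0,0,0,1,0,0,0,0,1]'; python3 -m pendant '[0.3,0,0,0,1,0,0,0,0,1]'; } | grep -E "pos|ft"
```

```text
tool_pos: [0.5519, 0.2834, 0.0387]
ft_force: [-5.3, -8.1, 6.1]
tool_pos: [0.5519, 0.2834, 0.0387]
ft_force: [-6.4, -7.8, 7.9]
tool_pos: [0.5519, 0.2834, 0.0387]
ft_force: [-8.3, -8.0, 9.1]
```

```bash
{ python3 -m pendant '[0.3,0,-0.3,0,1,0.2,0,0,0,1,0,0,0,0,1]'; python3 -m pendant '[0.2,0,-0.2,0,1,0,0,0,0,1]'; } | grep -E "pos|ft"; python3 - <<'E'
from h import *
M=[]
for i in range(6): env.snapshot('wrist'); s=env.read_state(); M.append(np.r_[s['ft_force'],s['moment']])
print(np.mean(M,0).round(3),s['orientation'])
snap('wrist','w4.png')
E
```

```text
tool_pos: [0.5519, 0.2834, 0.0387]
ft_force: [-10.0, -6.7, 7.7]
tool_pos: [0.5519, 0.2834, 0.0387]
ft_force: [-11.2, -6.1, 6.3]
[-10.341  -6.057   5.92   -0.811   1.498   0.035] [ 0.99705126 -0.07669406 -0.00232381  0.00118386]
```

View pics/w4.png

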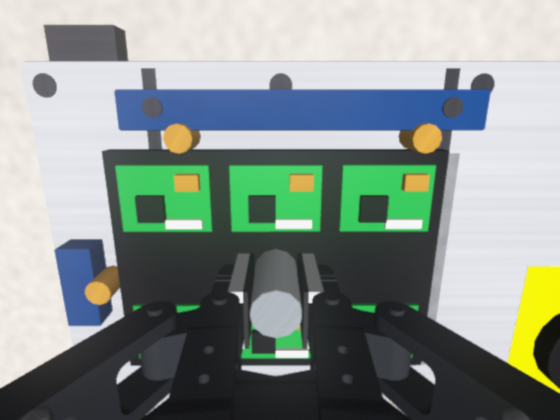

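The pins at (178,138), (427,138) and (100,288) all sit at the plate's edges. Forces and the z moment suggest about 5, 4 and 7 N at the left dowel, right dowel and stop. I'll hold the press, ease off and release.

```bash
{ python3 -m pendant '[0,0,0,0,1,0,0,0,0,1,0,0,0,0,1,0,0,0,0,1,0,0,0,0,1,0,0,0,0,1,0,0,0,0,1,0,0,0,0,1,0,0,0,0,1,0,0,0,0,1]';  python3 -m pendant '[-0.3,0.2,-0.2,0,1,-0.2,0.1,-0.1,0,1,0,0,0,0,1]'; python3 -m pendant '[0,0,0,0,0.9,0,0,0,0,0.7,0,0,0,0,0.6,0,0,0,0,0.5,0,0,0,0,0.4,0,0,0,0,0.4]'; }
python3 - <<'E'
from h import *
snap('wrist','w5.png')
E
```

```text
time_s: 22.4
tool_pos: [0.5519, 0.2834, 0.0387]
orientation: [0.997, -0.077, -0.002, 0.001]
ft_force: [-10.7, -6.0, 6.3]
opening: 0.222
grip_force: 40.5
time_s: 22.78
tool_pos: [0.5519, 0.2833, 0.0388]
orientation: [0.997, -0.077, -0.002, 0.001]
ft_force: [-6.7, -3.1, 0.6]
opening: 0.221
grip_force: 39.7
time_s: 23.52
tool_pos: [0.5534, 0.2839, 0.0396]
orientation: [0.997, -0.077, 0.0, -0.0]
ft_force: [-0.1, 0.4, 0.1]
opening: 0.6
grip_force: 0.0
```

View pics/w5.png

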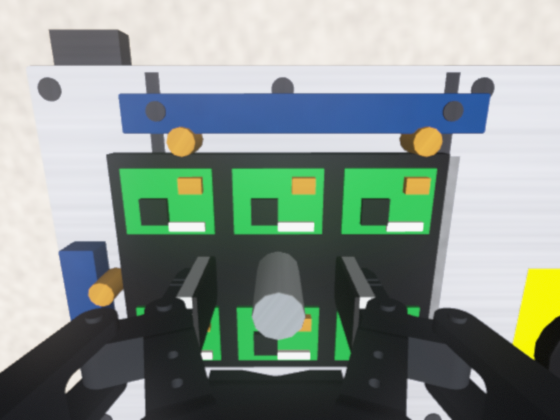

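```bash
python3 -m pendant '[0,0,-5,0,0.4,0,0,-20,0,0.4,0,0,-30,0,0.4,0,0,-25,0,0.4,-10,32,0,0,1,-10,32,0,0,1,-10,32,0,0,1,-10,32,0,0,1,-10,33,0,0,1,0,0,0,0,1]'; python3 -m pendant '[0,0,15,0,1,0,0,20,0,1,0,0,0,0,1]'
python3 - <<'E'
from h import *
snap('wrist','w6.png')
E
```

```text
time_s: 24.82
tool_pos: [0.479, 0.1312, 0.121]
orientation: [0.997, -0.078, 0.0, -0.0]
ft_force: [0.8, 0.3, -0.4]
opening: 0.005
grip_force: 0.0
time_s: 25.2
tool_pos: [0.4787, 0.1329, 0.0832]
orientation: [0.997, -0.076, -0.001, 0.0]
ft_force: [-0.3, 0.3, -0.1]
opening: -0.001
grip_force: 0.0
```

View pics/w6.png

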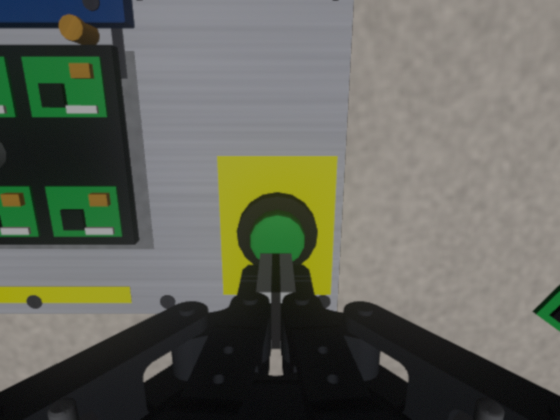

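The button top is at (277,241), with the fingertips just in front of it in the view.

```bash
python3 -c "
from h import *
print(ray('w6.png',277,241,.038),env.read_state()['tool_pos'])"
```

```text
[0.47784105 0.13378356 0.038     ] [0.47921012 0.13296922 0.08404794]
```

```bash
python3 -m pendant '[0,0,20,0,1,0,0,20,0,1,0,0,3,0,1,0,0,0,0,1]'; python3 -m pendant '[0,0,2,0,1,0,0,2,0,1,0,0,2,0,1,0,0,2,0,1,0,0,0,0,1]'
```

```text
time_s: 25.75
tool_pos: [0.4796, 0.1327, 0.0422]
orientation: [0.997, -0.077, 0.0, -0.0]
ft_force: [0.5, -0.8, -0.1]
opening: 0.001
grip_force: 0.0
time_s: 26.38
tool_pos: [0.48, 0.1327, 0.0356]
orientation: [0.997, -0.077, 0.001, -0.0]
ft_force: [-7.6, 0.1, 32.2]
opening: -0.002
grip_force: 16.3
```

```bash
{ python3 -m pendant '[0,0,-1.4,0,1,0,0,0,0,1]'; python3 - <<'E'
from h import *
snap('wrist','w7.png');snap('scene','scene7.png')
i=cv2.imread('pics/w7.png')[150:330,180:380]; j=cv2.imread('pics/scene7.png')[200:300,260:370]
cv2.imwrite('pics/c7.png',np.hstack([cv2.resize(i,(400,360)),cv2.resize(j,(396,360))]))
print(env.read_state()['ft_force'])
E
python3 -m pendant '[0,0,-0.7,0,1,0,0,0,0,1]';python3 -m pendant '[0,0,-1,0,1,0,0,0,0,1]';python3 -m pendant '[0,0,-2,0,1,0,0,0,0,1]'; } | grep -E 'pos|ft|^\['
```

```text
tool_pos: [0.4799, 0.1327, 0.0359]
ft_force: [-2.0, 2.2, 14.2]
[-2.91048741  1.84152851 13.98332137]
tool_pos: [0.4798, 0.1326, 0.0361]
ft_force: [0.9, 2.1, 4.6]
tool_pos: [0.4798, 0.1326, 0.0369]
ft_force: [1.8, 2.7, 5.1]
tool_pos: [0.4794, 0.1324, 0.0388]
ft_force: [3.0, 1.2, 4.3]
```

View pics/c7.png

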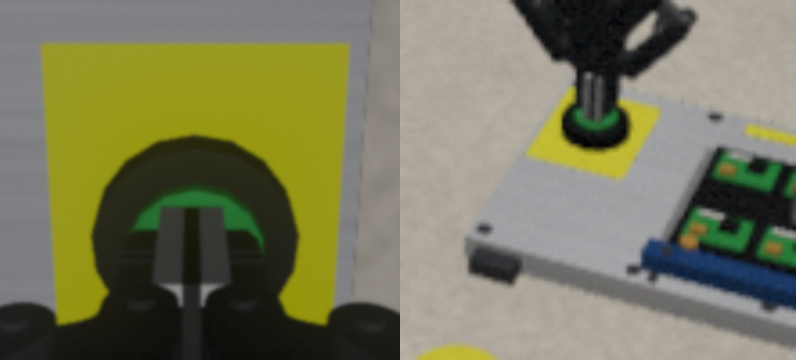

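The crop shows the button flush with its housing. The force curve (about 5 N of spring, then a hard stop) confirms full travel. I'll retreat and check the carrier from above.

```bash
python3 -m pendant '[0,0,-10,0,1,0,0,-30,0,1,0,0,-40,0,1,0,0,-40,0,1,-30,0,-20,0,1,-30,0,0,0,1,-30,0,0,0,1,0,0,0,0,1]' && python3 - <<'E'
from h import *
snap('top','top8.png');i=cv2.imread('pics/top8.png')
cv2.imwrite('pics/c8.png',cv2.resize(i[140:255,130:280],None,fx=5,fy=5,interpolation=cv2.INTER_CUBIC))
E
```

```text
time_s: 28.48
tool_pos: [0.3884, 0.1461, 0.1788]
orientation: [0.997, -0.076, -0.001, 0.0]
ft_force: [0.7, -0.3, -0.2]
opening: -0.002
grip_force: 0.0
```

View pics/c8.png

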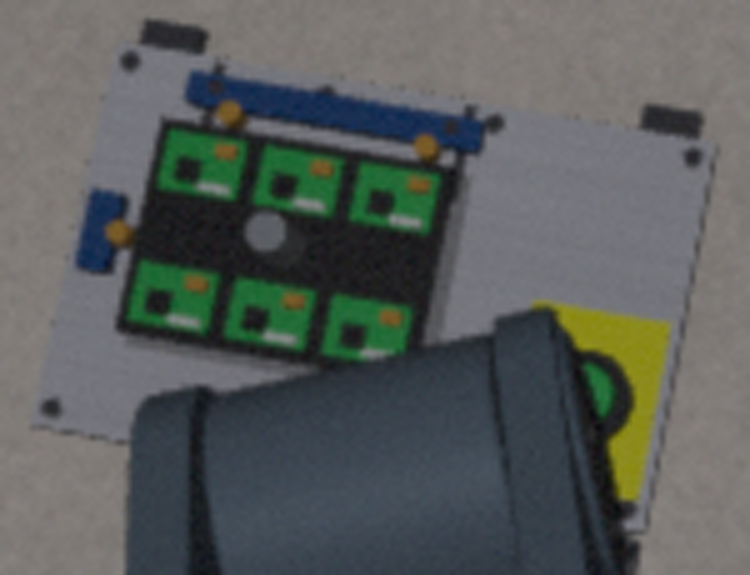

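The carrier is still against the dowels at (232,113) and (428,147) and the stop at (120,232), and the button is back up. I'll hand in.

```bash
python3 -c "
from cell import env
print(env.finish_job())"
```

```text
the job is handed in; nothing more can be done
None
```

The job is handed in, with no verdict returned: I pressed the carrier home for over a second (estimated 4–8 N at each of the two dowels and the stop), let go with it still home, then pushed the start button to its hard stop (about 32 N), ending at 28.5 s with the arm clear.

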